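# Turn the leaf of the fruit grading stand

## Task

The table is moving on to the skin-mark standard: turn the top leaf of the grading stand, the one with the orange tab, up and over the spine so that it ends lying fully flat on the pile on the other side. Use the fingertips or the outside of the fingers only: do not pinch the leaf, and do not fling it or slam it down. Turn this one leaf only, so that the leaf with the yellow tab stays lying where it is, and leave the fruit, the sizing ring, the bottle and the calliper where they stand.

Things in the scene. Friction and masses are not known exactly. Their poses are not given: they have to be found in the camera images.
- leaf (a joint): angle of the top leaf about the spine, rad: 0 = flat on the stand's +y pile, 1.57 = upright, 3.14 = flat on the -y pile (its stop). Rigid white leaf with green to yellow discs, 196 mm along the spine, 150 mm from hinge to free edge, 4 mm thick, about 170 g. Stiff friction pivots (about 1.5 N at the tab, besides weight): it stays at any angle. May start up to 0.4 open.
- leaf_tab (a point): middle of the outer edge of the top leaf's orange tab, half-way through its 4 mm thickness, 172 mm from the hinge line, at x = -50 mm along the spine. The tab is 44 mm wide along the spine and sticks out 22 mm past the leaf's edge; under it is free air to the table. x runs along the spine, y from the hinge out to this edge, z normal to the leaf (up at angle 0).
- spine (a point): middle of the top leaf's hinge line, 46 mm above the table, fixed to the stand. x runs along the spine (roughly away from the robot), y points level towards the pile on which the top leaf starts (the robot's left), z up.
- next_leaf (a joint): angle of the next leaf (yellow tab, same size, brown-green discs), which lies just below the top leaf, same sense: 0 = lying flat. It must stay at 0. Hinge line 5 mm lower.
- next_tab (a point): middle of the outer edge of the yellow tab (44 x 22 mm, 4 mm thick) of the next leaf; it lies 74 mm farther along the stand's x than the orange tab.
- bottle: white bottle with blue cap, 54 mm across, 125 mm high, loose; origin at the centre of its underside. Leave it alone.
- gauge: steel fruit-sizing ring, 68 mm across, 14 mm high, lying flat with a lime in it, loose; origin at the centre of its underside. Leave it alone.
- lime_center (a point): centre of the green lime, 52 mm across, that rests in the sizing ring, loose. Leave it alone.
- calliper: flat steel fruit calliper with a black slide, 150 mm long, 14 mm high at most, lying on the table, loose; origin under the middle of its beam, x along the beam, two jaws reaching 55 mm to +y. Leave it alone.
- stand: the grading stand, screwed to the table: aluminium base 226 x 250 mm, a pile of white leaves either side of the spine (leaves reach 150 mm from it, tabs 172 mm; -y pile 44 mm high), grey cheek plates 58 mm high, 34 mm wide at the spine's ends (x = +-105 mm). All tabs but the orange one lie at x = 0 to 92 mm. Origin on the table below point spine, same axes.

How it is judged:
By the outcome, as a careful person would: the job done as asked, in the order asked, and still so for the second after the job is handed in, with the robot touching nothing.
It also fails if it takes over 45 s, if anything falls off the work surface, if the arm or the gripper's body presses on something with over 40 N, if the wrist force passes 120 N, or if a joint passes its speed limit or range.

## Robot

A 6-joint arm with a two-finger parallel gripper is mounted at the origin on the work surface. World frame = base frame: x ahead of the robot, y to its left, z up, the work surface at z = 0. Lengths are in m, angles in rad, forces in N, time in s.
With the tool pointing down it reaches from about 0.425 to 0.95 m from the base axis. Payload 3.5 kg.
Tool frame: the origin (TCP) lies between the finger pads; the fingertips stand 17 mm ahead of it and the grasp point (between the pads) lies 2 mm behind it; z points along the fingers, y is the direction in which the jaws open and shut (so a half turn about z gives the same grasp; the last joint's range is limited). The gripper opens to 85 mm and grips with 20 to 120 N. Pads are 22 mm wide; open, the fingers measure 114 mm over their backs; the gripper's body (76 mm by 85 mm) begins 54 mm behind the grasp point. The pads swing forward as they close: fully open they stand 13 mm farther back than shut.
Start: joints at [-1.265, 0.286, 1.577, -0, 1.279, -0.15], TCP at [0.297, -0.606, 0.248] pointing down, gripper open.
Joint ranges: [-2.77, 2.77], [-0.9, 2.22], [0.21, 2.48], [-1.53, 4.67], [0.24, 2.81], [-2.84, 2.84]. Speed limits (rad/s): [2.79, 2.79, 3.14, 3.14, 3.14, 3.14].

## Interface

Orientations are given as a unit quaternion [x, y, z, w].
In Python, from plant import ctrl gives the robot as it stands.
- The arm moves only by the tool carry_out, never from a script. Its argument "commands" is a list of rows, each an object with "delta_pos": the shift along the tool's x, y, z in m, a list of three; "delta_rot": the turn, a rotation vector about the tool's x, y, z in rad, a list of three; "claw": the opening in per cent of the stroke, from 0 (shut) to 100 (fully open). A call has 1 to 8 rows; each row is the pose to reach, as a shift and turn from the pose measured when the call began, along the tool's axes at that moment; what a row does not reach only later rows make up. A row lasts 1/12 s, in which the tool goes at most 41.7 mm and 7.16 degrees, less where a joint would pass 70% of its speed; a pose out of reach is approached as far as the arm can. A call with a gripper value outside its range is refused whole. The fingers move at their own pace and stop on an object; "force" is the grip in N (left out, the last holds). Time passes only in rows, so rows that repeat a pose let the fingers close. It gives the time, the measured TCP pose, the force and the opening at its end, in the units of the state.
- ctrl.get_state(): the state, without advancing time (a new reading comes with each control period).
- ctrl.read_camera(name): name is "scene" or "side" or "wrist"; returns (picture, depth): 400x640x3 uint8, red, green, blue; 400x640 float32, m along the optical axis (not along the pixel's ray), 0 where there is no reading.
- ctrl.camera_info(name): a dict with "fx", "fy", "cx", "cy" (pixels), "k1" (the pictures are not rectified: a ray, as slopes to the right and down, at radius r is drawn at 1 + k1 r^2 times it, then the intrinsics apply), "rvec" (rotation vector, rad) and "tvec" (3), from world to camera coordinates, as OpenCV has them; the wrist camera has in their place "mount" (4x4, takes a point from camera to tool coordinates, whose origin is the TCP and whose axes are the flange's). Camera axes: x right, y down, z forward; pixel columns grow to the right and rows downward; lengths in m; the calibration is good to about 2 mm. A picture is of the moment at which its call begins: read the wrist's pose just before it. camera_info takes no time and is no camera call.
- ctrl.sign_off(): hands the job in, once; it reports no verdict.
The state is a dict: "time": time; "qpos": joint angles; "dq": joint speeds; "joint_efforts": joint torques, N m; "eef_pos": TCP position; "tcp_rot": TCP orientation; "contact_force": force on the tool from outside, world axes, zero at the start; "wrist_torque": the same for the moment, N m; "opening": opening from 0.0 (shut) to 1.0 (fully open).
Only numpy, scipy, OpenCV 4.12 (cv2) and the standard library are available. Lean on these libraries where they do the work, as an engineer would, in place of code of your own. Each camera call takes 0.05 s, during which the arm holds its last target.

## Working session

There is one attempt and no reset: what is moved stays moved. The work goes in short steps, Python scripts to look and compute and a tool call to move; the robot and the scene stay as the last step left them, time stands still between calls to the robot, and variables do not carry over. Pictures are saved under pics/ and viewed, and the job is handed in when it is done.

Besides the shell and the picture viewer there is one more tool, called after ">>>" by a JSON object that holds its "op" and its "data", one argument or row to a line. carry_out: Moves the arm, as the interface text tells. Its arguments: {"type":"object","properties":{"commands":{"type":"array"},"force":{"type":"number"}},"required":["commands"]}

```bash
ls; mkdir -p pics; python3 - <<'E'
from plant import ctrl
import cv2
print(ctrl.get_state())
for n in ["scene","side"]:
    p,d=ctrl.read_camera(n); cv2.imwrite(f"pics/{n}0.png",p[:,:,::-1]); import numpy as np; np.save(f"pics/{n}0.npy",d)
for n in ["scene","side","wrist"]: print(ctrl.camera_info(n))
E
```

```text
pics
{'time': 0.0, 'qpos': array([-1.26499486e+00,  2.87147123e-01,  1.57817610e+00,  2.70886958e-05,
        1.27860967e+00, -1.49983483e-01]), 'dq': array([ 0.00235355,  0.00124749, -0.00197753,  0.00102067,  0.00019459,
       -0.00037777]), 'joint_efforts': array([ 8.95534704e-04, -4.05981016e+01, -2.92623317e+01, -4.03449860e-05,
        5.75736558e-03, -7.95913479e-06]), 'eef_pos': array([ 0.29696664, -0.60547605,  0.24695999]), 'tcp_rot': array([ 9.74144919e-01,  2.25921022e-01, -7.81445292e-05, -1.16758279e-03]), 'contact_force': array([-0.95796383, -0.54368035, -0.35356162]), 'wrist_torque': array([-0.02973766,  0.04587035,  0.01447111]), 'opening': 1.0004199268925886}
{'fx': 413.97787218279916, 'fy': 413.97787218279916, 'cx': 321.6622933743576, 'cy': 197.86880999595795, 'k1': -0.05870923444341557, 'rvec': array([ 1.99199489,  1.82031872, -0.50427429]), 'tvec': array([-0.02759384, -0.4346638 ,  1.23055992])}
{'fx': 415.5698726577472, 'fy': 415.5698726577472, 'cx': 313.19813131655917, 'cy': 204.8194408863364, 'k1': -0.066604785448831, 'rvec': array([ 2.41001302, -0.47619073,  0.19777533]), 'tvec': array([-0.52731524,  0.19179655,  0.66855957])}
{'fx': 281.95174838897367, 'fy': 281.95174838897367, 'cx': 315.664538265103, 'cy': 198.7748793262694, 'k1': -0.008075436651823064, 'mount': array([[ 1.49604761e-03, -9.61128355e-01, -2.76097893e-01,
         6.95953733e-02],
       [ 9.99998766e-01,  1.30535070e-03,  8.74458654e-04,
        -9.45945591e-04],
       [-4.80062429e-04, -2.76098861e-01,  9.61129122e-01,
        -1.25653553e-01],
       [ 0.00000000e+00,  0.00000000e+00,  0.00000000e+00,
         1.00000000e+00]])}
```

View pics/scene0.png

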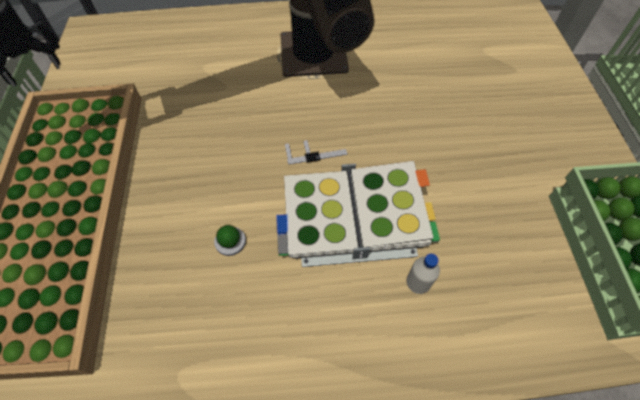

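View pics/side0.png

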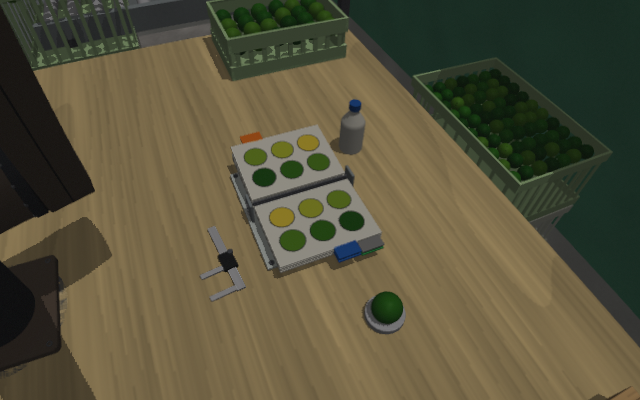

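The scene view has the stand around (355,210), the orange tab at (422,178), the bottle at (424,272), the lime at (229,238) and the calliper at (315,156). The side view has the orange tab at (251,138), with the top leaf maybe slightly open. Next I'll look at enlarged crops.

```bash
cat > h.py <<'E'
import numpy as np, cv2
from scipy.spatial.transform import Rotation as R
from plant import ctrl
def KD(n):
    i=ctrl.camera_info(n); return np.array([[i['fx'],0,i['cx']],[0,i['fy'],i['cy']],[0,0,1]]),np.array([i['k1'],0,0,0,0]),i
def ext(n,st=None):
    K,D,i=KD(n)
    if 'rvec' in i: return cv2.Rodrigues(i['rvec'])[0],np.array(i['tvec'])
    T=np.eye(4);T[:3,:3]=R.from_quat(st['tcp_rot']).as_matrix();T[:3,3]=st['eef_pos']
    M=np.linalg.inv(T@i['mount']); return M[:3,:3],M[:3,3]
def ray(n,uv,st=None):
    K,D,i=KD(n);Rm,t=ext(n,st)
    x=cv2.undistortPoints(np.array(uv,float).reshape(-1,1,2),K,D)[:,0]
    return -Rm.T@t, np.c_[x,np.ones(len(x))]@Rm   # origin, dirs (z-depth scaled)
def unproj(n,uv,d,st=None):
    o,r=ray(n,uv,st); return o+r*np.array(d).reshape(-1,1)
def proj(n,P,st=None):
    K,D,i=KD(n);Rm,t=ext(n,st)
    return cv2.projectPoints(np.array(P,float).reshape(-1,3),cv2.Rodrigues(Rm)[0],t,K,D)[0][:,0]
def tri(obs): # list of (name,uv,st)
    A=np.zeros((3,3));b=np.zeros(3)
    L=[]
    for n,uv,st in obs:
        o,r=ray(n,[uv],st);r=r[0]/np.linalg.norm(r[0]);P=np.eye(3)-np.outer(r,r);A+=P;b+=P@o;L.append((o,P))
    p=np.linalg.solve(A,b); return p,[np.linalg.norm(P@(p-o)) for o,P in L]
def crop(img,u0,v0,u1,v1,s,name):
    c=cv2.resize(img[v0:v1,u0:u1],None,fx=s,fy=s,interpolation=cv2.INTER_CUBIC); cv2.imwrite(name,c)
E
python3 - <<'E'
from h import *
crop(cv2.imread("pics/scene0.png"),270,145,450,275,4,"pics/scene0c.png")
crop(cv2.imread("pics/side0.png"),220,120,390,270,4,"pics/side0c.png")
d=np.load("pics/scene0.npy")
# depth-cloud of the stand
us,vs=np.meshgrid(np.arange(270,450),np.arange(145,290))
uv=np.c_[us.ravel(),vs.ravel()];P=unproj("scene",uv,d[uv[:,1],uv[:,0]])
for pt in [(200,300),(360,185),(378,170),(415,165),(400,200),(430,240),(422,178),(345,225),(300,190),(300,240),(424,262)]:
    print(pt,unproj("scene",[pt],[d[pt[1],pt[0]]])[0].round(4))
E
```

```text
(200, 300) [ 7.289e-01 -2.891e-01  6.000e-04]
(360, 185) [0.5109 0.0681 0.0493]
(378, 170) [0.4792 0.1133 0.057 ]
(415, 165) [0.4351 0.2193 0.002 ]
(400, 200) [0.5633 0.1479 0.0591]
(430, 240) [0.6558 0.1977 0.0417]
(422, 178) [0.5139 0.2066 0.0637]
(345, 225) [0.6055 0.0231 0.0442]
(300, 190) [ 0.5095 -0.067   0.0453]
(300, 240) [ 0.6323 -0.0748  0.0448]
(424, 262) [0.7298 0.1536 0.1111]
```

View pics/scene0c.png

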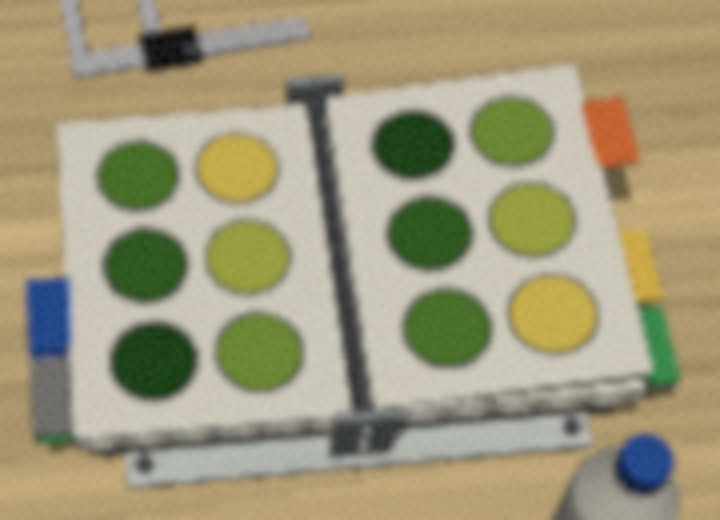

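View pics/side0c.png

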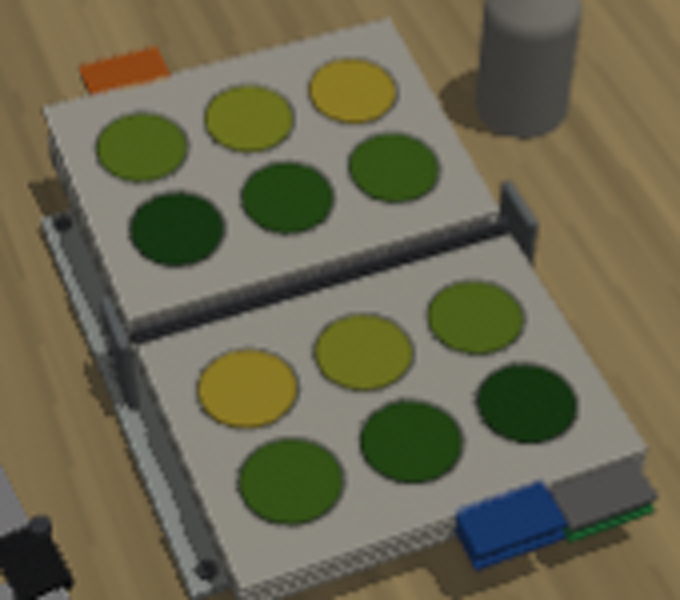

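```bash
cat > fit.py <<'E'
from h import *
from scipy.optimize import least_squares
sc={(-.098,.150):(414.25,161.5),(.098,.150):(432.5,238),(-.072,.172):(427,169.3),(-.028,.172):(429.5,185)}
sd={(-.098,.150):(231.3,146.8),(.098,.150):(317.5,124.5),(-.072,.172):(240,136.5),(-.028,.172):(259.3,132)}
def model(p,L):
    x,y,yaw,a=p; out=[]
    for (u,v,w) in L:
        yy=v*np.cos(a)-w*np.sin(a); zz=v*np.sin(a)+w*np.cos(a)
        out.append([x+u*np.cos(yaw)-yy*np.sin(yaw),y+u*np.sin(yaw)+yy*np.cos(yaw),.046+zz])
    return np.array(out)
def res(p):
    r=[]
    for n,S in(("scene",sc),("side",sd)):
        P=model(p,[(u,v,.002) for u,v in S]); r.append((proj(n,P)-np.array(list(S.values()))).ravel())
    return np.concatenate(r)
if __name__=="__main__":
    f=least_squares(res,[.57,.05,.2,.1]); print(f.x, f.fun.round(1))
    for k in sc:
        p,e=tri([("scene",sc[k],None),("side",sd[k],None)]); print(k,p.round(4),np.round(e,4),model(f.x,[(*k,.002)])[0].round(4))
    for n in("scene","side"):
        d=np.load(f"pics/{n}0.npy")
        L=[(u,v,.002) for u in np.linspace(-.09,.09,19) for v in np.linspace(.02,.145,14)]
        M=model(f.x,L); uv=proj(n,M); ui=uv.round().astype(int)
        P=unproj(n,uv,d[ui[:,1],ui[:,0]])
        A=np.c_[P[:,:2],np.ones(len(P))]; c=np.linalg.lstsq(A,P[:,2],rcond=None)[0]
        print(n,"plane",c,"tilt",np.arctan(np.hypot(*c[:2])),"dir",np.arctan2(-c[0],c[1]), "mean dz",(P[:,2]-M[:,2]).mean())
    print("tab",model(f.x,[(-.05,.172,0)]),"spine ends",model(f.x,[(-.105,0,0),(.105,0,0)]), "ytab", model([*f.x[:3],0],[(.024,.172,-.005)]))
E
python3 fit.py
```

```text
[ 0.56315825  0.04796806 -0.00773068  0.0860127 ] [-0.6  0.3 -0.3  0.9 -1.5  0.7  0.2  1.3 -1.3 -0.6 -0.4 -0.2 -0.8 -0.5
 -0.3 -0.9]
(-0.098, 0.15) [0.4675 0.198  0.0607] [0.002 0.002] [0.4663 0.198  0.0609]
(0.098, 0.15) [0.6618 0.196  0.062 ] [0.0014 0.0014] [0.6623 0.1965 0.0609]
(-0.072, 0.172) [0.4928 0.2216 0.062 ] [0.0025 0.0025] [0.4925 0.2197 0.0628]
(-0.028, 0.172) [0.5352 0.2178 0.0634] [0.0019 0.0019] [0.5365 0.2194 0.0628]
scene plane [-0.00335935  0.10471202  0.04529855] tilt 0.10438509359377425 dir 0.032070814852564924 mean dz 0.001879820599117235
side plane [0.00202861 0.10671777 0.04156544] tilt 0.10633445721494868 dir -0.019006784174739028 mean dz 0.001351244951394682
tab [[0.5144845  0.21971362 0.06077595]] spine ends [[0.45816139 0.04877977 0.046     ]
 [0.66815511 0.04715635 0.046     ]] ytab [[0.5884872  0.21977739 0.041     ]]
```

Both views agree on these:
- **Stand:** about (0.563, 0.048) with yaw near 0.
- **Leaf:** open about 0.1 rad, with the tab edge at about (0.514, 0.220, 0.062).

I'll write a helper that turns world poses into rows.

```bash
cat > rows.py <<'E'
from h import *
def Rt(phi_deg, flip=False):
    # tool z = (0,-cos phi,-sin phi); tool x along +world x (or -x if flip)
    f=np.radians(phi_deg); z=np.array([0,-np.cos(f),-np.sin(f)]); x=np.array([-1. if flip else 1.,0,0]); return np.c_[x,np.cross(z,x),z]
def rows(T):
    s=ctrl.get_state(); R0=R.from_quat(s['tcp_rot']); 
    for p,M in T:
        dp=R0.inv().apply(np.array(p)-s['eef_pos']); dr=(R0.inv()*R.from_matrix(M)).as_rotvec()
        print(dp.round(3).tolist(),dr.round(3).tolist())
E
python3 - <<'E'
from rows import *
rows([([.5,-.4,.3],Rt(90)),([.55,-.2,.3],Rt(90)),([.55,.0,.3],Rt(90)),([.52,.3,.3],Rt(90))])
rows([([.52,.3,.3],Rt(90,True))])
# fwd check orientation model
s=ctrl.get_state();q=s['qpos']
M=R.from_euler('ZYZYZ',[q[0],q[1]+q[2],q[3],q[4],q[5]+np.pi/2]);print((M.inv()*R.from_quat(s['tcp_rot'])).magnitude())
E
```

```text
[0.273, -0.095, -0.053] [-0.002, 0.0, 0.456]
[0.406, -0.253, -0.052] [-0.002, 0.0, 0.456]
[0.494, -0.432, -0.052] [-0.002, 0.0, 0.456]
[0.599, -0.715, -0.051] [-0.002, 0.0, 0.456]
[0.599, -0.715, -0.051] [-0.0, -0.003, -2.686]Traceback (most recent call last):
  File "<stdin>", line 6, in <module>
  File "scipy/spatial/transform/_rotation.pyx", line 1413, in scipy.spatial.transform._rotation.Rotation.from_euler
ValueError: Expected axis specification to be a non-empty string of upto 3 characters, got ZYZYZ
```

>>> {"op": "carry_out", "data": {
  "commands": [
    {"delta_pos": [0.04,-0.014,-0.008],"delta_rot": [0,0,0.06],"claw": 0},
    {"delta_pos": [0.08,-0.028,-0.016],"delta_rot": [0,0,0.12],"claw": 0},
    {"delta_pos": [0.12,-0.042,-0.024],"delta_rot": [0,0,0.18],"claw": 0},
    {"delta_pos": [0.16,-0.056,-0.032],"delta_rot": [0,0,0.24],"claw": 0},
    {"delta_pos": [0.2,-0.07,-0.04],"delta_rot": [0,0,0.3],"claw": 0},
    {"delta_pos": [0.237,-0.083,-0.048],"delta_rot": [0,0,0.36],"claw": 0},
    {"delta_pos": [0.273,-0.1,-0.052],"delta_rot": [0,0,0.42],"claw": 0},
    {"delta_pos": [0.3,-0.13,-0.052],"delta_rot": [0,0,0.456],"claw": 0}
  ]
}}

```text
time: 0.77
eef_pos: [0.5107, -0.3582, 0.3002]
tcp_rot: [1.0, -0.001, 0.001, -0.0]
contact_force: [1.0, 0.8, -0.4]
opening: 0.004
```

```bash
cat >> rows.py <<'E'
def Rm(q): 
    e=R.from_euler
    return e('z',q[0])*e('y',q[1]+q[2])*e('z',q[3])*e('y',q[4])*e('z',q[5]+np.pi/2)
def log():
    s=ctrl.get_state()
    with open('log.txt','a') as f: f.write(' '.join(map(str,[*s['qpos'],*s['eef_pos'],*s['tcp_rot']]))+'\n')
    print(round(s['time'],2),s['qpos'].round(3),s['eef_pos'].round(4),R.from_quat(s['tcp_rot']).as_matrix()[:,[0,2]].T.round(2).tolist(),s['contact_force'].round(1),s['opening'].round(2))
    print("Rerr",(Rm(s['qpos']).inv()*R.from_quat(s['tcp_rot'])).magnitude()); return s
E
python3 - <<'E'
from rows import *
log()
rows([([.52,.3,.3],Rt(90)),([.52,.3,.3],Rt(60))])
E
```

```text
Traceback (most recent call last):
  File "rows.py", line 16, in log
    print(round(s['time'],2),s['qpos'].round(3),s['eef_pos'].round(4),R.from_quat(s['tcp_rot']).as_matrix()[:,[0,2]].T.round(2).tolist(),s['contact_force'].round(1),s['opening'].round(2))
                                                                                                                                                                     ^^^^^^^^^^^^^^^^^^
AttributeError: 'float' object has no attribute 'round'
```

>>> {"op": "carry_out", "data": {
  "commands": [
    {"delta_pos": [0.005,-0.04,0],"delta_rot": [0,0,0],"claw": 0},
    {"delta_pos": [0.01,-0.08,0],"delta_rot": [0,0,0],"claw": 0},
    {"delta_pos": [0.015,-0.12,0],"delta_rot": [0,0,0],"claw": 0},
    {"delta_pos": [0.02,-0.16,0],"delta_rot": [0,0,0],"claw": 0},
    {"delta_pos": [0.02,-0.2,0],"delta_rot": [0,0,0],"claw": 0},
    {"delta_pos": [0.02,-0.24,0],"delta_rot": [0,0,0],"claw": 0},
    {"delta_pos": [0.02,-0.28,0],"delta_rot": [0,0,0],"claw": 0},
    {"delta_pos": [0.02,-0.32,0],"delta_rot": [0,0,0],"claw": 0}
  ]
}}

```text
time: 1.43
eef_pos: [0.5309, -0.0363, 0.2999]
tcp_rot: [1.0, -0.001, 0.0, -0.0]
contact_force: [0.9, -0.2, 0.3]
opening: 0.003
```

```bash
sed -i "s/s\['opening'\].round(2)/round(float(s['opening']),2)/" rows.py; python3 - <<'E'
from rows import *
log()
rows([([.52,.3,.3],Rt(90)),([.52,.3,.3],Rt(60))])
E
```

```text
1.43 [-2.600e-01 -6.900e-02  1.869e+00  1.000e-03  1.341e+00  1.314e+00] [ 0.5309 -0.0363  0.2999] [[1.0, -0.0, 0.0], [0.0, 0.0, -1.0]] [ 0.9 -0.2  0.3] 0.0
Rerr 3.1279548543675516e-16
[-0.012, -0.336, 0.0] [-0.001, -0.001, -0.003]
[-0.012, -0.336, 0.0] [-0.524, -0.0, -0.003]
```

>>> {"op": "carry_out", "data": {
  "commands": [
    {"delta_pos": [0,-0.04,0],"delta_rot": [0,0,0],"claw": 0},
    {"delta_pos": [0,-0.08,0],"delta_rot": [0,0,0],"claw": 0},
    {"delta_pos": [0,-0.12,0],"delta_rot": [0,0,0],"claw": 0},
    {"delta_pos": [0,-0.16,0],"delta_rot": [0,0,0],"claw": 0},
    {"delta_pos": [0,-0.2,0],"delta_rot": [0,0,0],"claw": 0},
    {"delta_pos": [0,-0.24,0],"delta_rot": [0,0,0],"claw": 0},
    {"delta_pos": [0,-0.28,0],"delta_rot": [0,0,0],"claw": 0},
    {"delta_pos": [0,-0.32,0],"delta_rot": [0,0,0],"claw": 0}
  ]
}}

```text
time: 2.1
eef_pos: [0.531, 0.2857, 0.2997]
tcp_rot: [1.0, -0.001, 0.0, -0.0]
contact_force: [1.4, -0.8, 0.5]
opening: -0.005
```

```bash
python3 - <<'E'
from rows import *
s=log()
p,d=ctrl.read_camera("wrist"); cv2.imwrite("pics/w1.png",p[:,:,::-1]); np.save("pics/w1.npy",d)
np.save("pics/w1s.npy",s,allow_pickle=True)
rows([([.515,.32,.3],Rt(90)),([.515,.34,.25],Rt(60))])
E
```

```text
2.1 [0.325 0.094 1.705 0.    1.343 1.899] [0.531  0.2857 0.2997] [[1.0, -0.0, 0.0], [0.0, 0.0, -1.0]] [ 1.4 -0.8  0.5] -0.01
Rerr 2.975729265365782e-16
[-0.015, -0.028, -0.0] [-0.006, 0.0, 0.002]
[-0.015, -0.048, 0.05] [-0.53, -0.0, 0.002]
```

View pics/w1.png

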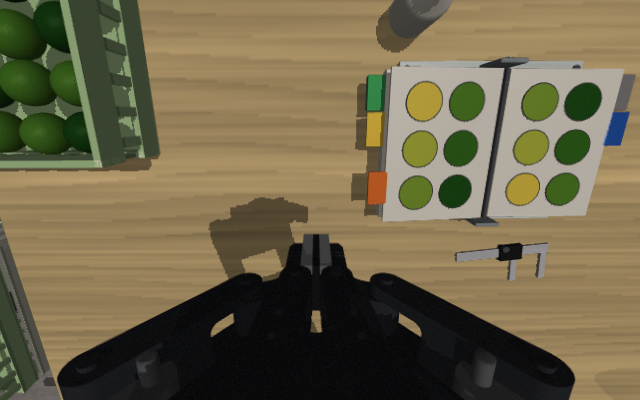

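The wrist view shows the orange tab at about (377,188), yellow at (375,130), green at (375,92), and a shadow under the orange tab. I'll check the fit against this view.

```bash
python3 - <<'E'
from rows import *; import fit
from fit import *
s=np.load("pics/w1s.npy",allow_pickle=True).item()
im=cv2.imread("pics/w1.png")
crop(im,340,150,500,235,5,"pics/w1c.png")
f=least_squares(res,[.57,.05,0,.1]).x
for k in sc: print(k,proj("wrist",model(f,[(*k,.002)]),s).round(1))
d=np.load("pics/w1.npy")
for uv in [(376,180),(376,198),(412,120),(460,120),(412,190),(460,190),(374,130)]:
    print(uv,unproj("wrist",[uv],[d[uv[1],uv[0]]],s)[0].round(4))
E
```

```text
(-0.098, 0.15) [[379.9 219.3]]
(0.098, 0.15) [[391.3  63.5]]
(-0.072, 0.172) [[365.2 201.4]]
(-0.028, 0.172) [[367.1 168.9]]
(376, 180) [0.5225 0.2076 0.0659]
(376, 198) [0.4978 0.206  0.0647]
(412, 120) [0.5978 0.1658 0.0602]
(460, 120) [0.5978 0.1024 0.0538]
(412, 190) [0.5075 0.1573 0.0598]
(460, 190) [0.5057 0.0893 0.0531]
(374, 130) [0.5849 0.2089 0.0419]
```

View pics/w1c.png

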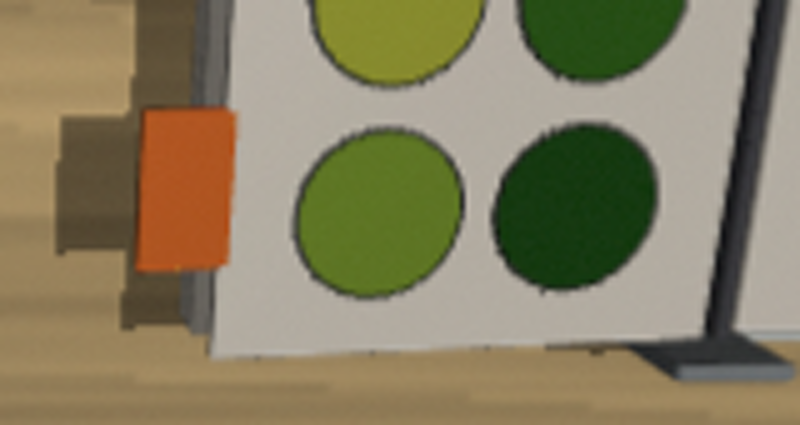

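Both methods put the tab at x≈0.512 (centre), outer edge y≈0.218 and mid-height about 0.063, which agree to within 4 mm. I'll tilt the tool so the fingers point down towards -y.

>>> {"op": "carry_out", "data": {
  "commands": [
    {"delta_pos": [-0.003,-0.01,0],"delta_rot": [-0.12,0,0],"claw": 0},
    {"delta_pos": [-0.006,-0.02,0],"delta_rot": [-0.24,0,0],"claw": 0},
    {"delta_pos": [-0.01,-0.03,0.01],"delta_rot": [-0.36,0,0],"claw": 0},
    {"delta_pos": [-0.014,-0.035,0.02],"delta_rot": [-0.48,0,0],"claw": 0},
    {"delta_pos": [-0.019,-0.035,0.03],"delta_rot": [-0.6,0,0],"claw": 0},
    {"delta_pos": [-0.019,-0.035,0.04],"delta_rot": [-0.72,0,0],"claw": 0},
    {"delta_pos": [-0.019,-0.035,0.05],"delta_rot": [-0.84,0,0],"claw": 0},
    {"delta_pos": [-0.019,-0.035,0.06],"delta_rot": [-0.96,0,0],"claw": 0}
  ]
}}

```text
time: 2.82
eef_pos: [0.5108, 0.3278, 0.2394]
tcp_rot: [0.887, 0.001, 0.001, 0.461]
contact_force: [0.5, -0.2, 0.3]
opening: -0.002
```

```bash
python3 - <<'E'
from rows import *
s=log()
p,d=ctrl.read_camera("side"); crop(p[:,:,::-1],150,40,390,220,3,"pics/s2.png")
E
cat > ik.py <<'E'
from rows import *
from scipy.optimize import least_squares
D=np.loadtxt('log.txt'); 
D=np.vstack([D,[-1.26499486,.287147123,1.5781761,0,1.27860967,-.149983483,.29696664,-.60547605,.24695999,.974144919,.225921022,-7.8e-5,-1.1675e-3]])
e=R.from_euler
def fk(q,p):
    h,a1,b,L2,ox,L3,d6=p
    A=e('z',q[0]); B=A*e('y',q[1]); C=A*e('y',q[1]+q[2])
    return A.apply([a1,b,h])+B.apply([0,0,L2])+C.apply([ox,0,L3])+Rm(q).apply([0,0,d6])
P0=[.4,0,-.1,.45,0,.4,.2]
f=least_squares(lambda p:np.concatenate([[*(fk(r[:6],p)-r[6:9])] for r in D]+[1e-4*(p-np.array(P0))]),P0)
P=f.x
lo=np.array([-2.77,-.9,.21,-1.53,.24,-2.84]);hi=np.array([2.77,2.22,2.48,4.67,2.81,2.84])
def ik(pos,M,q0):
    Rg=R.from_matrix(M)
    g=least_squares(lambda q:np.r_[fk(q,P)-pos,.3*(Rm(q).inv()*Rg).as_rotvec()],np.clip(q0,lo+.01,hi-.01),bounds=(lo,hi)); return g.x,np.abs(g.fun).max()
if __name__=="__main__": print(P.round(4),np.abs(f.fun).max())
E
python3 ik.py
```

```text
2.82 [ 0.654  0.49   1.512 -0.729  1.782  2.31 ] [0.5108 0.3278 0.2394] [[1.0, 0.0, 0.0], [0.0, -0.82, -0.57]] [ 0.5 -0.2  0.3] -0.0
Rerr 2.5784080783408365e-16
[ 0.2403 -0.      0.1009  0.443   0.0206  0.5725  0.2323] 2.0090147331750426e-05
```

View pics/s2.png

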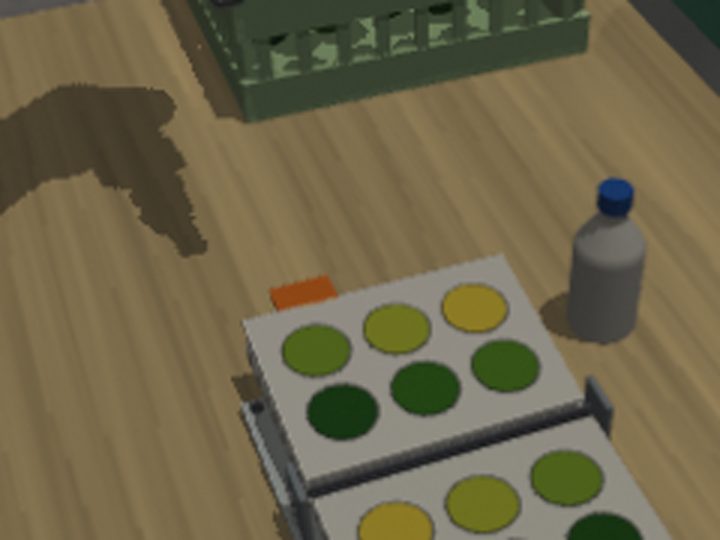

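The view shows the stand undisturbed and the gripper out of frame above. A green crate stands beyond it on the +y side. I'll check the clearance to that crate and plan the arc with the fitted kinematics.

```bash
cat > plan.py <<'E'
from ik import *
HY,HZ,X=.048,.046,.512
def tcp(r,th,phi,off=.002,half=.0145):
    # upper tip corner at radius r, on underside of leaf at angle th
    th,phi=np.radians(th),np.radians(phi)
    C=np.array([HY+r*np.cos(th)+off*np.sin(th),HZ+r*np.sin(th)-off*np.cos(th)])
    u=np.array([-np.sin(phi),np.cos(phi)]);t=np.array([-np.cos(phi),-np.sin(phi)])
    c=C-half*u-.017*t
    return np.array([X,*c])
E
python3 - <<'E'
from plan import *
d=np.load("pics/scene0.npy")
for uv in [(553,190),(565,172),(575,180),(600,280),(557,200)]:
    if d[uv[1],uv[0]]>0: print(uv,unproj("scene",[uv],[d[uv[1],uv[0]]])[0].round(3))
q=ctrl.get_state()['qpos']
W=[([X,.27,.12],35),([X,.26,.048],35),([X,.225,.048],35)]
for r,th,ph in [(.155,6,35),(.15,20,35),(.145,40,35),(.145,60,38),(.145,80,42),(.145,100,50),(.145,120,60),(.145,140,72),(.145,160,82),(.145,170,88),(.145,180,90)]:
    W.append((tcp(r,th,ph),ph))
for p,ph in W:
    q,er=ik(p,Rt(ph),q); print(np.round(p,3),ph,q.round(2),"err %.4f"%er)
E
```

```text
(553, 190) [0.536 0.54  0.001]
(565, 172) [ 0.487  0.592 -0.001]
(575, 180) [0.577 0.52  0.11 ]
(600, 280) [0.769 0.554 0.008]
(557, 200) [0.576 0.522 0.024]
[0.512 0.27  0.12 ] 35 [ 0.59  0.56  1.65 -0.75  1.59  2.41] err 0.0000
[0.512 0.26  0.048] 35 [ 0.57  0.66  1.67 -0.76  1.5   2.48] err 0.0000
[0.512 0.225 0.048] 35 [ 0.53  0.63  1.73 -0.79  1.46  2.48] err 0.0000
[0.512 0.225 0.058] 35 [ 0.53  0.61  1.73 -0.79  1.47  2.47] err 0.0000
[0.512 0.212 0.093] 35 [ 0.51  0.54  1.75 -0.8   1.49  2.43] err 0.0000
[0.512 0.183 0.136] 35 [ 0.47  0.44  1.8  -0.82  1.5   2.37] err 0.0000
[0.512 0.145 0.17 ] 38 [ 0.4   0.33  1.86 -0.82  1.47  2.28] err 0.0000
[0.512 0.097 0.189] 42 [ 0.31  0.23  1.92 -0.8   1.4   2.19] err 0.0000
[0.512 0.047 0.193] 50 [ 0.18  0.13  1.98 -0.72  1.28  2.05] err 0.0000
[ 0.512 -0.002  0.18 ] 60 [ 0.03  0.06  2.03 -0.58  1.14  1.87] err 0.0000
[ 0.512 -0.043  0.152] 72 [-0.14  0.05  2.06 -0.37  1.02  1.62] err 0.0000
[ 0.512 -0.071  0.112] 82 [-0.27  0.09  2.07 -0.17  0.94  1.39] err 0.0000
[ 0.512 -0.079  0.09 ] 88 [-0.33  0.13  2.07 -0.04  0.92  1.26] err 0.0000
[ 0.512 -0.082  0.065] 90 [-0.36  0.18  2.08  0.    0.88  1.22] err 0.0000
```

```bash
python3 - <<'E'
from plan import *
rows([([X,.275,.15],Rt(35)),([X,.27,.09],Rt(35)),([X,.262,.046],Rt(35)),([X,.245,.046],Rt(35))])
E
```

```text
[0.004, -0.037, 0.09] [0.008, 0.002, 0.011]
[0.004, -0.084, 0.128] [0.008, 0.002, 0.011]
[0.005, -0.116, 0.159] [0.008, 0.002, 0.011]
[0.005, -0.106, 0.173] [0.008, 0.002, 0.011]
```

>>> {"op": "carry_out", "data": {
  "commands": [
    {"delta_pos": [0.001,-0.012,0.03],"delta_rot": [0,0,0],"claw": 0},
    {"delta_pos": [0.002,-0.024,0.06],"delta_rot": [0.008,0.002,0.01],"claw": 0},
    {"delta_pos": [0.004,-0.037,0.09],"delta_rot": [0.008,0.002,0.01],"claw": 0},
    {"delta_pos": [0.004,-0.06,0.11],"delta_rot": [0.008,0.002,0.01],"claw": 0},
    {"delta_pos": [0.004,-0.084,0.128],"delta_rot": [0.008,0.002,0.01],"claw": 0},
    {"delta_pos": [0.004,-0.1,0.143],"delta_rot": [0.008,0.002,0.01],"claw": 0},
    {"delta_pos": [0.005,-0.116,0.159],"delta_rot": [0.008,0.002,0.01],"claw": 0},
    {"delta_pos": [0.005,-0.116,0.159],"delta_rot": [0.008,0.002,0.01],"claw": 0}
  ]
}}

```text
time: 3.53
eef_pos: [0.5094, 0.2601, 0.0413]
tcp_rot: [0.887, 0.002, -0.004, 0.462]
contact_force: [-1.2, -0.9, -0.6]
opening: 0.002
```

```bash
python3 - <<'E'
from plan import *
s=log()
p,d=ctrl.read_camera("side"); crop(p[:,:,::-1],180,60,340,180,5,"pics/s3.png")
s=ctrl.get_state();p,d=ctrl.read_camera("wrist"); cv2.imwrite("pics/w3.png",p[:,:,::-1])
rows([([X,.225,.046],Rt(35)),(tcp(.155,6,35),Rt(35)),(tcp(.152,20,35),Rt(35))])
E
```

```text
3.53 [ 0.574  0.673  1.666 -0.757  1.497  2.484] [0.5094 0.2601 0.0413] [[1.0, -0.0, -0.01], [-0.01, -0.82, -0.57]] [-1.2 -0.9 -0.6] 0.0
Rerr 6.511585870555882e-16
[0.0, 0.021, 0.03] [-0.0, 0.002, 0.002]
[0.0, 0.031, 0.024] [-0.0, 0.002, 0.002]
[0.0, 0.067, 0.012] [-0.0, 0.002, 0.002]
```

View pics/s3.png

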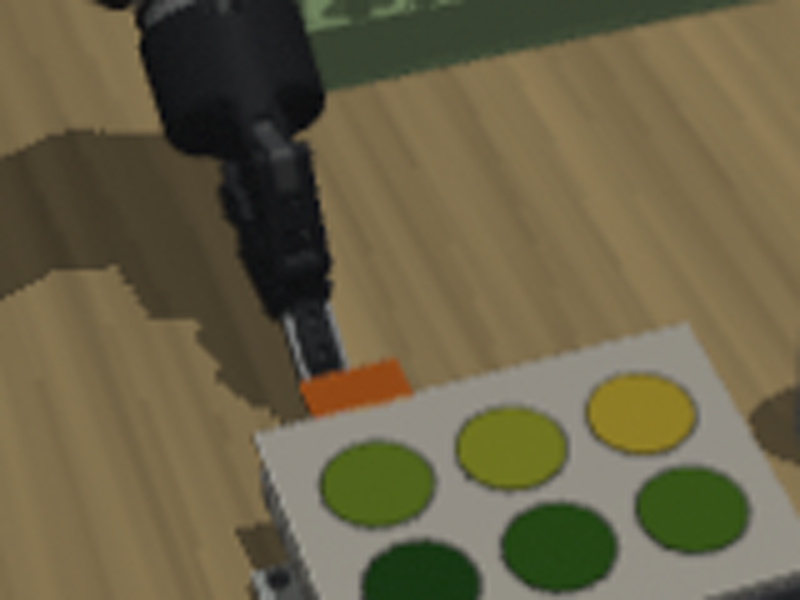

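View pics/w3.png

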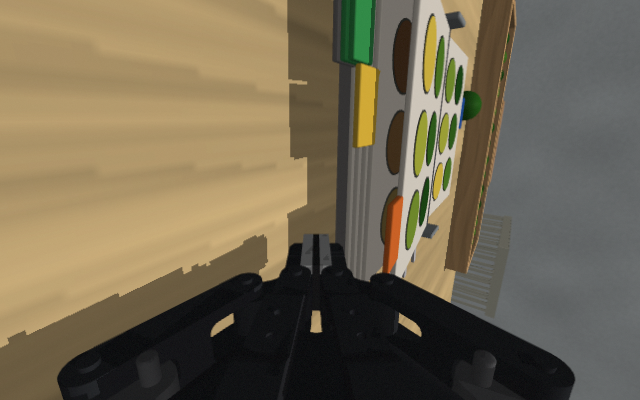

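```bash
python3 - <<'E'
from plan import *
s=ctrl.get_state();T=R.from_quat(s['tcp_rot'])
tip=[T.apply([dx,dy,.017])+s['eef_pos'] for dx,dy in [(0,0),(-.011,.0145),(.011,.0145),(-.011,-.0145),(.011,-.0145)]]
print(np.round(tip,3)); print("side crop",((proj("side",tip)-[180,60])*5).round(0).tolist()); print("wrist",proj("wrist",tip,s).round(0).tolist())
tab=[[.49,.218,.065],[.534,.218,.065]]
print(((proj("side",tab)-[180,60])*5).round(0).tolist(),proj("wrist",tab,s).round(0).tolist())
E
```

```text
[[0.512 0.248 0.036]
 [0.501 0.24  0.048]
 [0.523 0.24  0.048]
 [0.501 0.256 0.024]
 [0.523 0.256 0.024]]
side crop [[327.0, 376.0], [305.0, 373.0], [354.0, 361.0], [301.0, 391.0], [348.0, 379.0]]
wrist [[316.0, 248.0], [342.0, 266.0], [343.0, 229.0], [290.0, 265.0], [289.0, 229.0]]
[[291.0, 380.0], [390.0, 355.0]] [[383.0, 275.0], [389.0, 205.0]]
```

```bash
sed -i 's/half=.0145/half=.0075/; s/X=.048,.046,.512/X=.048,.046,.514/' plan.py; python3 - <<'E'
from plan import *
rows([([X,.24,.049],Rt(35)),([X,.221,.051],Rt(35)),(tcp(.155,8,35),Rt(35)),(tcp(.154,14,35),Rt(35)),(tcp(.152,20,35),Rt(35)),(tcp(.15,26,35),Rt(35))])
E
```

```text
[0.002, 0.015, 0.016] [-0.0, 0.002, 0.002]
[0.002, 0.028, 0.031] [-0.0, 0.002, 0.002]
[0.002, 0.043, 0.021] [-0.0, 0.002, 0.002]
[0.002, 0.058, 0.015] [-0.0, 0.002, 0.002]
[0.002, 0.074, 0.012] [-0.0, 0.002, 0.002]
[0.002, 0.09, 0.01] [-0.0, 0.002, 0.002]
```

>>> {"op": "carry_out", "data": {
  "commands": [
    {"delta_pos": [0.002,0.008,0.008],"delta_rot": [0,0,0],"claw": 0},
    {"delta_pos": [0.002,0.015,0.016],"delta_rot": [0,0,0],"claw": 0},
    {"delta_pos": [0.002,0.022,0.024],"delta_rot": [0,0,0],"claw": 0},
    {"delta_pos": [0.002,0.028,0.031],"delta_rot": [0,0,0],"claw": 0},
    {"delta_pos": [0.002,0.034,0.027],"delta_rot": [0,0,0],"claw": 0},
    {"delta_pos": [0.002,0.042,0.021],"delta_rot": [0,0,0],"claw": 0},
    {"delta_pos": [0.002,0.05,0.018],"delta_rot": [0,0,0],"claw": 0},
    {"delta_pos": [0.002,0.058,0.015],"delta_rot": [0,0,0],"claw": 0}
  ]
}}

```text
time: 4.3
eef_pos: [0.5138, 0.2165, 0.0859]
tcp_rot: [0.887, 0.0, -0.001, 0.462]
contact_force: [-0.1, -0.1, -1.9]
opening: -0.001
```

```bash
python3 - <<'E'
from plan import *
s=log()
p,d=ctrl.read_camera("side"); crop(p[:,:,::-1],180,60,340,180,5,"pics/s4.png")
p,d=ctrl.read_camera("wrist"); cv2.imwrite("pics/w4.png",p[:,:,::-1])
rows([(tcp(.15,a,35),Rt(35)) for a in (20,26,32,38,44)])
E
```

```text
4.3 [ 0.515  0.558  1.742 -0.796  1.49   2.431] [0.5138 0.2165 0.0859] [[1.0, -0.0, -0.0], [-0.0, -0.82, -0.57]] [-0.1 -0.1 -1.9] -0.0
Rerr 3.78522605734132e-16
[-0.001, 0.015, 0.0] [-0.001, -0.0, -0.001]
[-0.001, 0.03, -0.003] [-0.001, -0.0, -0.001]
[-0.001, 0.046, -0.005] [-0.001, -0.0, -0.001]
[-0.001, 0.061, -0.005] [-0.001, -0.0, -0.001]
[-0.001, 0.077, -0.004] [-0.001, -0.0, -0.001]
```

View pics/s4.png

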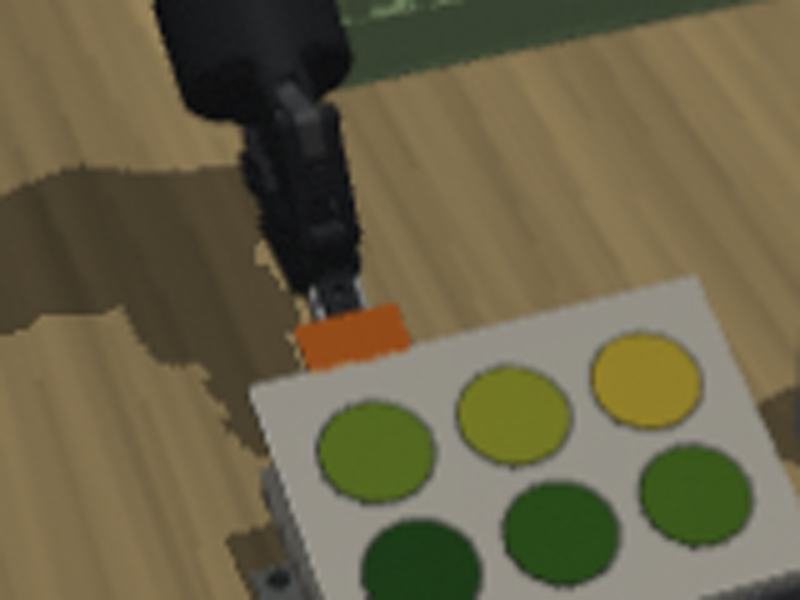

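View pics/w4.png

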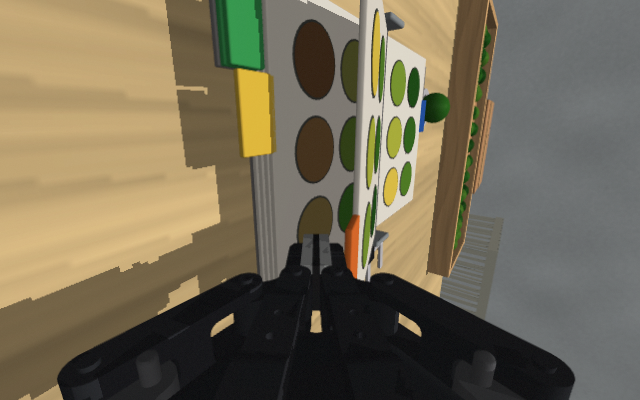

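The leaf is lifting on the fingertip at about 0.26 rad, with 1.9 N on the tool. The yellow-tab leaf is lying flat. I'll continue the arc.

```bash
python3 - <<'E'
from plan import *
rows([(tcp(.152-(a-14)*.00015,a,35),Rt(35)) for a in (20,26,32,38,44,50,56,62)])
E
```

```text
[-0.001, 0.014, -0.001] [-0.001, -0.0, -0.001]
[-0.001, 0.03, -0.003] [-0.001, -0.0, -0.001]
[-0.001, 0.046, -0.004] [-0.001, -0.0, -0.001]
[-0.001, 0.061, -0.003] [-0.001, -0.0, -0.001]
[-0.001, 0.077, -0.001] [-0.001, -0.0, -0.001]
[-0.001, 0.092, 0.003] [-0.001, -0.0, -0.001]
[-0.001, 0.106, 0.008] [-0.001, -0.0, -0.001]
[-0.001, 0.119, 0.015] [-0.001, -0.0, -0.001]
```

>>> {"op": "carry_out", "data": {
  "commands": [
    {"delta_pos": [0,0.014,-0.001],"delta_rot": [0,0,0],"claw": 0},
    {"delta_pos": [0,0.03,-0.003],"delta_rot": [0,0,0],"claw": 0},
    {"delta_pos": [0,0.046,-0.004],"delta_rot": [0,0,0],"claw": 0},
    {"delta_pos": [0,0.061,-0.003],"delta_rot": [0,0,0],"claw": 0},
    {"delta_pos": [0,0.077,-0.001],"delta_rot": [0,0,0],"claw": 0},
    {"delta_pos": [0,0.092,0.003],"delta_rot": [0,0,0],"claw": 0},
    {"delta_pos": [0,0.106,0.008],"delta_rot": [0,0,0],"claw": 0},
    {"delta_pos": [0,0.119,0.015],"delta_rot": [0,0,0],"claw": 0}
  ]
}}

```text
time: 5.07
eef_pos: [0.5152, 0.1364, 0.1776]
tcp_rot: [0.887, -0.0, 0.002, 0.461]
contact_force: [1.4, 2.5, 0.0]
opening: -0.001
```

```bash
python3 - <<'E'
from plan import *
s=log()
p,d=ctrl.read_camera("side"); crop(p[:,:,::-1],180,20,380,180,4,"pics/s5.png")
rows([(tcp(.145,a,p),Rt(p)) for a,p in [(67,36),(72,38),(77,40),(82,42),(87,44),(92,46),(97,48),(102,51)]])
E
```

```text
5.07 [ 0.399  0.335  1.852 -0.859  1.496  2.289] [0.5152 0.1364 0.1776] [[1.0, 0.0, 0.0], [0.0, -0.82, -0.57]] [1.4 2.5 0. ] -0.0
Rerr 1.5555966516392322e-16
[-0.001, 0.009, 0.006] [0.018, -0.001, -0.004]
[-0.001, 0.02, 0.013] [0.053, -0.002, -0.003]
[-0.001, 0.031, 0.02] [0.087, -0.002, -0.003]
[-0.001, 0.04, 0.029] [0.122, -0.002, -0.003]
[-0.001, 0.049, 0.038] [0.157, -0.002, -0.003]
[-0.001, 0.057, 0.048] [0.192, -0.002, -0.003]
[-0.001, 0.065, 0.059] [0.227, -0.002, -0.003]
[-0.001, 0.071, 0.07] [0.279, -0.002, -0.003]
```

View pics/s5.png

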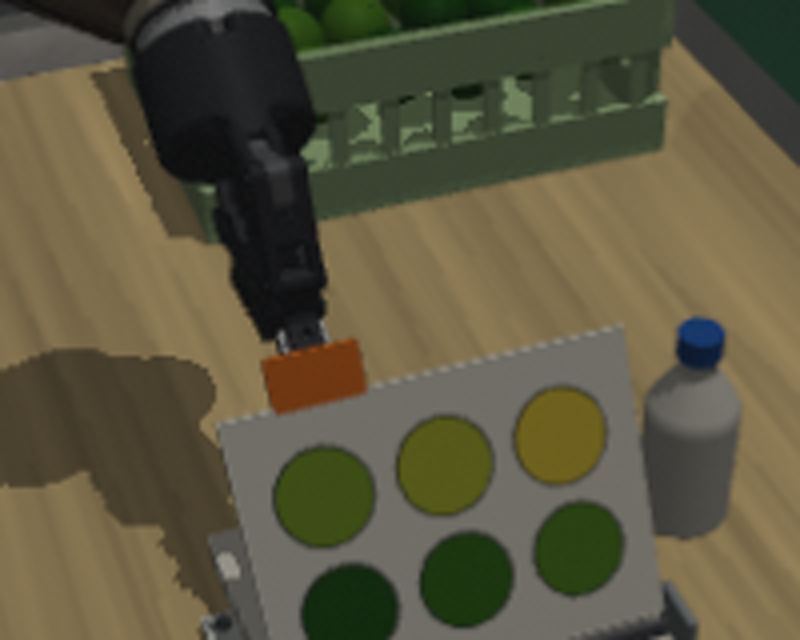

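The leaf is at about 62°, with the fingertip behind the tab at crop pixel (305,335). I'll take it past vertical.

>>> {"op": "carry_out", "data": {
  "commands": [
    {"delta_pos": [0,0.009,0.006],"delta_rot": [0.018,0,0],"claw": 0},
    {"delta_pos": [0,0.02,0.013],"delta_rot": [0.053,0,0],"claw": 0},
    {"delta_pos": [0,0.031,0.02],"delta_rot": [0.087,0,0],"claw": 0},
    {"delta_pos": [0,0.04,0.029],"delta_rot": [0.122,0,0],"claw": 0},
    {"delta_pos": [0,0.049,0.038],"delta_rot": [0.157,0,0],"claw": 0},
    {"delta_pos": [0,0.057,0.048],"delta_rot": [0.192,0,0],"claw": 0},
    {"delta_pos": [0,0.065,0.059],"delta_rot": [0.227,0,0],"claw": 0},
    {"delta_pos": [0,0.071,0.07],"delta_rot": [0.279,0,0],"claw": 0}
  ]
}}

```text
time: 5.78
eef_pos: [0.5153, 0.0361, 0.1968]
tcp_rot: [0.943, -0.001, 0.002, 0.333]
contact_force: [-0.3, 1.5, 1.1]
opening: -0.001
```

```bash
python3 - <<'E'
from plan import *
s=log()
p,d=ctrl.read_camera("side"); crop(p[:,:,::-1],180,20,380,180,4,"pics/s6.png")
rows([(tcp(.145,a,p),Rt(p)) for a,p in [(107,54),(112,57),(117,60),(122,63),(127,66),(132,69),(137,72),(142,75)]])
E
```

```text
5.78 [ 0.154  0.114  1.978 -0.711  1.26   2.026] [0.5153 0.0361 0.1968] [[1.0, -0.0, 0.0], [0.0, -0.63, -0.78]] [-0.3  1.5  1.1] -0.0
Rerr 4.926149070997559e-16
[-0.002, 0.006, 0.009] [0.051, -0.002, -0.005]
[-0.002, 0.014, 0.019] [0.104, -0.002, -0.005]
[-0.001, 0.02, 0.03] [0.156, -0.002, -0.005]
[-0.001, 0.026, 0.042] [0.208, -0.003, -0.005]
[-0.001, 0.031, 0.054] [0.261, -0.003, -0.005]
[-0.001, 0.035, 0.066] [0.313, -0.003, -0.005]
[-0.002, 0.037, 0.078] [0.365, -0.003, -0.005]
[-0.002, 0.039, 0.091] [0.418, -0.003, -0.005]
```

View pics/s6.png

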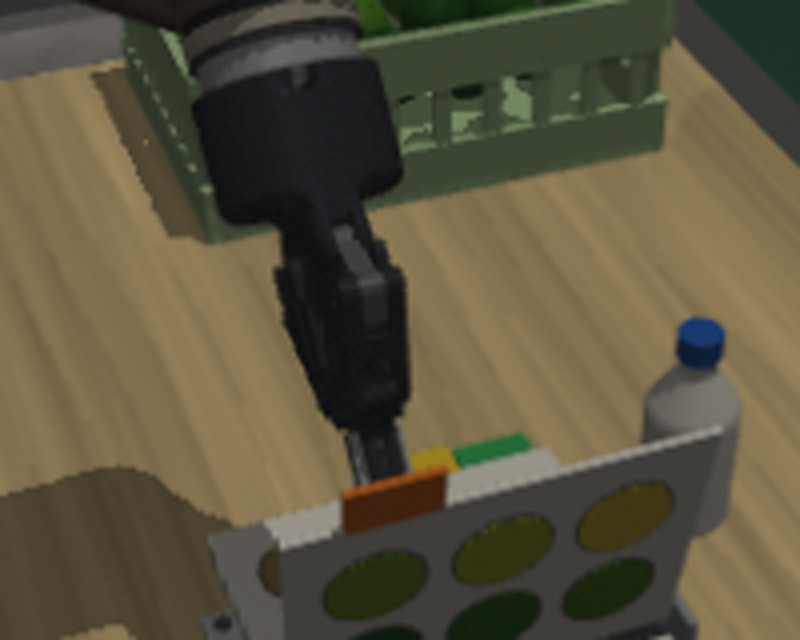

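The leaf is just past vertical. The yellow and green tabs are still lying flat at crop pixels (435,460) and (490,450). I'll continue.

>>> {"op": "carry_out", "data": {
  "commands": [
    {"delta_pos": [-0.001,0.006,0.009],"delta_rot": [0.051,0,0],"claw": 0},
    {"delta_pos": [-0.001,0.014,0.019],"delta_rot": [0.104,0,0],"claw": 0},
    {"delta_pos": [-0.001,0.02,0.03],"delta_rot": [0.156,0,0],"claw": 0},
    {"delta_pos": [-0.001,0.026,0.042],"delta_rot": [0.208,0,0],"claw": 0},
    {"delta_pos": [-0.001,0.031,0.054],"delta_rot": [0.261,0,0],"claw": 0},
    {"delta_pos": [-0.001,0.035,0.066],"delta_rot": [0.313,0,0],"claw": 0},
    {"delta_pos": [-0.001,0.037,0.078],"delta_rot": [0.365,0,0],"claw": 0},
    {"delta_pos": [-0.001,0.039,0.091],"delta_rot": [0.418,0,0],"claw": 0}
  ]
}}

```text
time: 6.5
eef_pos: [0.5148, -0.0539, 0.1518]
tcp_rot: [0.992, -0.002, 0.002, 0.13]
contact_force: [-0.1, 1.5, 0.0]
opening: -0.004
```

```bash
python3 - <<'E'
from plan import *
s=log()
p,d=ctrl.read_camera("side"); crop(p[:,:,::-1],180,60,400,280,3,"pics/s7.png")
rows([(tcp(.145,a,p),Rt(p)) for a,p in [(146,77),(150,80),(154,82),(158,84),(162,86),(166,88),(169,89),(172,90)]])
E
```

```text
6.5 [-0.186  0.045  2.055 -0.302  1.009  1.545] [ 0.5148 -0.0539  0.1518] [[1.0, -0.0, 0.01], [0.0, -0.26, -0.97]] [-0.1  1.5  0. ] -0.0
Rerr 4.619925524271551e-16
[0.0, 0.002, 0.007] [0.032, -0.001, -0.005]
[0.0, 0.006, 0.017] [0.085, -0.001, -0.005]
[0.0, 0.009, 0.026] [0.12, -0.002, -0.005]
[0.0, 0.012, 0.036] [0.154, -0.002, -0.005]
[0.0, 0.013, 0.046] [0.189, -0.002, -0.005]
[0.0, 0.014, 0.056] [0.224, -0.002, -0.005]
[0.0, 0.014, 0.063] [0.242, -0.002, -0.005]
[0.0, 0.014, 0.071] [0.259, -0.002, -0.005]
```

View pics/s7.png

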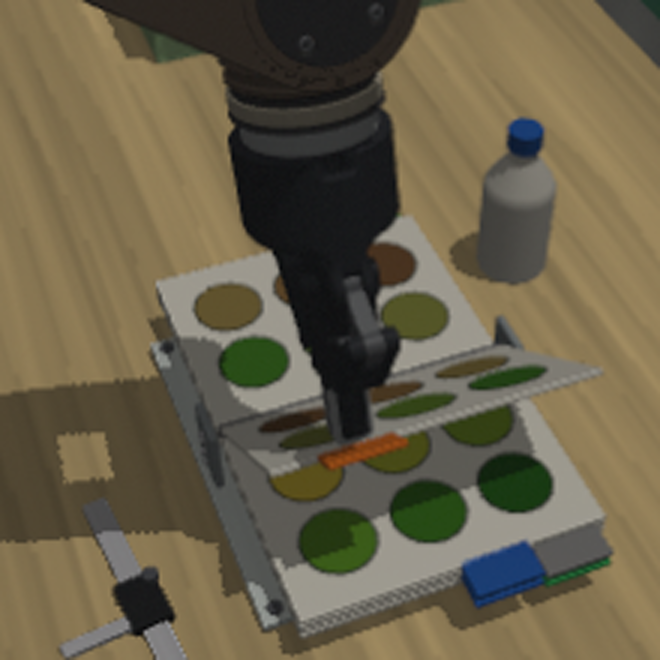

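The leaf is at about 140° with the fingertip on it at crop pixel (350,440). The calliper and bottle look the same as before. I'll go on more slowly.

>>> {"op": "carry_out", "data": {
  "commands": [
    {"delta_pos": [0,0.002,0.007],"delta_rot": [0.032,0,0],"claw": 0},
    {"delta_pos": [0,0.006,0.017],"delta_rot": [0.085,0,0],"claw": 0},
    {"delta_pos": [0,0.009,0.026],"delta_rot": [0.12,0,0],"claw": 0},
    {"delta_pos": [0,0.012,0.036],"delta_rot": [0.154,0,0],"claw": 0},
    {"delta_pos": [0,0.013,0.046],"delta_rot": [0.189,0,0],"claw": 0},
    {"delta_pos": [0,0.014,0.056],"delta_rot": [0.224,0,0],"claw": 0},
    {"delta_pos": [0,0.014,0.063],"delta_rot": [0.242,0,0],"claw": 0},
    {"delta_pos": [0,0.014,0.069],"delta_rot": [0.259,0,0],"claw": 0}
  ]
}}

```text
time: 7.22
eef_pos: [0.5137, -0.0871, 0.0864]
tcp_rot: [1.0, -0.002, 0.0, -0.0]
contact_force: [0.6, -1.1, 0.8]
opening: -0.002
```

```bash
python3 - <<'E'
from plan import *
s=log()
p,d=ctrl.read_camera("side"); crop(p[:,:,::-1],180,60,400,280,3,"pics/s8.png")
rows([(tcp(.145,a,p),Rt(p)) for a,p in [(176,90),(180,90)]])
E
```

```text
7.22 [-0.363  0.148  2.066  0.     0.927  1.212] [ 0.5137 -0.0871  0.0864] [[1.0, -0.0, 0.0], [0.0, 0.0, -1.0]] [ 0.6 -1.1  0.8] -0.0
Rerr 4.4527724785235075e-16
[0.001, 0.002, 0.01] [-0.001, 0.0, -0.005]
[0.001, 0.002, 0.02] [-0.001, 0.0, -0.005]
```

View pics/s8.png

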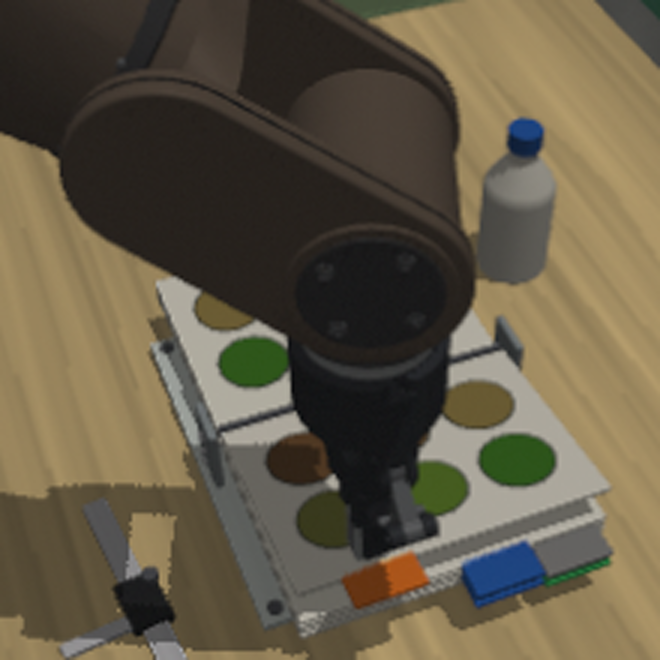

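>>> {"op": "carry_out", "data": {
  "commands": [
    {"delta_pos": [0,0,0.004],"delta_rot": [0,0,0],"claw": 0},
    {"delta_pos": [0,0,0.008],"delta_rot": [0,0,0],"claw": 0},
    {"delta_pos": [0,0,0.011],"delta_rot": [0,0,0],"claw": 0},
    {"delta_pos": [0,0,0.014],"delta_rot": [0,0,0],"claw": 0},
    {"delta_pos": [0,0,0.017],"delta_rot": [0,0,0],"claw": 0},
    {"delta_pos": [0,0,0.019],"delta_rot": [0,0,0],"claw": 0},
    {"delta_pos": [0,0,0.02],"delta_rot": [0,0,0],"claw": 0},
    {"delta_pos": [0,0,0.02],"delta_rot": [0,0,0],"claw": 0}
  ]
}}

```text
time: 7.93
eef_pos: [0.513, -0.087, 0.0652]
tcp_rot: [1.0, -0.002, -0.0, -0.001]
contact_force: [-1.0, -0.7, -0.2]
opening: 0.001
```

>>> {"op": "carry_out", "data": {
  "commands": [
    {"delta_pos": [0,0,0.001],"delta_rot": [0,0,0],"claw": 0},
    {"delta_pos": [0,0,0.002],"delta_rot": [0,0,0],"claw": 0},
    {"delta_pos": [0,0,0.002],"delta_rot": [0,0,0],"claw": 0}
  ]
}}

```text
time: 8.18
eef_pos: [0.5132, -0.087, 0.0649]
tcp_rot: [1.0, -0.002, -0.001, -0.001]
contact_force: [-4.8, -0.0, 11.1]
opening: -0.0
```

```bash
python3 - <<'E'
from plan import *
s=log()
p,d=ctrl.read_camera("side"); crop(p[:,:,::-1],220,130,400,280,4,"pics/s9.png")
E
```

```text
8.18 [-3.640e-01  1.840e-01  2.072e+00  1.000e-03  8.870e-01  1.211e+00] [ 0.5132 -0.087   0.0649] [[1.0, -0.0, -0.0], [-0.0, 0.0, -1.0]] [-4.8 -0.  11.1] -0.0
Rerr 3.393345654091691e-16
```

View pics/s9.png

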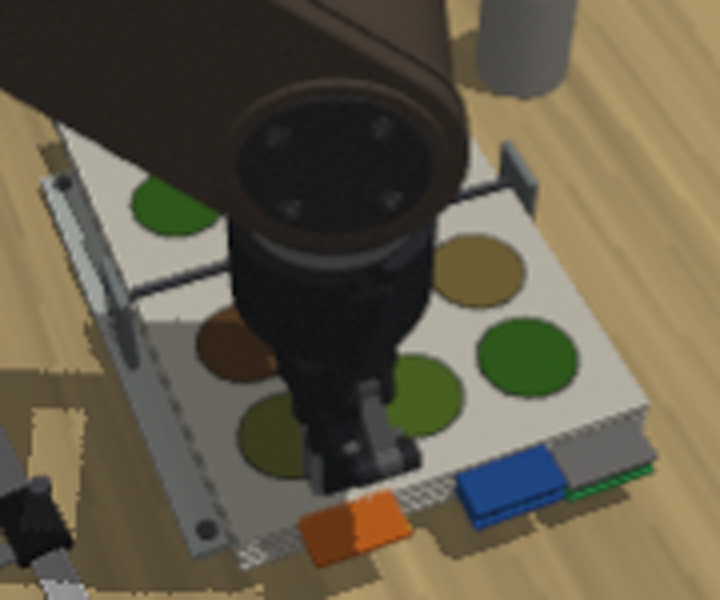

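The leaf is down and blocked at fingertip height 0.048 with 11 N, which is where the stop should be. I'll back off straight up and check.

>>> {"op": "carry_out", "data": {
  "commands": [
    {"delta_pos": [0,0,-0.01],"delta_rot": [0,0,0],"claw": 0},
    {"delta_pos": [0,0,-0.03],"delta_rot": [0,0,0],"claw": 0},
    {"delta_pos": [0,0,-0.06],"delta_rot": [0,0,0],"claw": 0},
    {"delta_pos": [0,0,-0.1],"delta_rot": [0,0,0],"claw": 0},
    {"delta_pos": [0,0,-0.14],"delta_rot": [0,0,0],"claw": 0},
    {"delta_pos": [0,0.03,-0.18],"delta_rot": [0,0,0],"claw": 0},
    {"delta_pos": [0,0.07,-0.21],"delta_rot": [0,0,0],"claw": 0},
    {"delta_pos": [0,0.11,-0.22],"delta_rot": [0,0,0],"claw": 0}
  ]
}}

```text
time: 8.9
eef_pos: [0.5144, -0.1838, 0.2849]
tcp_rot: [1.0, -0.001, 0.002, 0.001]
contact_force: [1.3, -0.6, -0.0]
opening: -0.003
```

>>> {"op": "carry_out", "data": {
  "commands": [
    {"delta_pos": [0,0.04,0],"delta_rot": [0,0,0],"claw": 0},
    {"delta_pos": [0,0.08,0],"delta_rot": [0,0,0],"claw": 0},
    {"delta_pos": [0,0.12,0],"delta_rot": [0,0,0],"claw": 0},
    {"delta_pos": [0,0.16,0],"delta_rot": [0,0,0],"claw": 0},
    {"delta_pos": [0,0.2,0],"delta_rot": [0,0,0],"claw": 0},
    {"delta_pos": [0,0.2,0],"delta_rot": [0,0,0],"claw": 0}
  ]
}}

```text
time: 9.4
eef_pos: [0.5127, -0.3901, 0.2847]
tcp_rot: [1.0, -0.004, 0.002, 0.002]
contact_force: [-0.4, 0.8, -1.1]
opening: -0.001
```

```bash
python3 - <<'E'
from plan import *
from fit import model
s=log()
p,d=ctrl.read_camera("side"); cv2.imwrite("pics/s10.png",p[:,:,::-1])
p2,d2=ctrl.read_camera("scene"); cv2.imwrite("pics/c10.png",p2[:,:,::-1])
for n,dd in(("side",d),("scene",d2)):
  for lab,a,w in(("-y",np.pi,-.002),("+y",0,-.003)):
    M=model([.563,.048,0,a],[(u,v,w) for u in np.linspace(-.09,.09,15) for v in np.linspace(.02,.14,13)])
    ui=proj(n,M).round().astype(int);Q=unproj(n,proj(n,M),dd[ui[:,1],ui[:,0]])
    k=(dd[ui[:,1],ui[:,0]]>0)&(abs(Q[:,2]-.046)<.04);Q=Q[k]
    c=np.linalg.lstsq(np.c_[Q[:,:2],np.ones(len(Q))],Q[:,2],rcond=None)[0]
    print(n,lab,k.sum(),"slope",c[:2].round(4),"meanz",Q[:,2].mean().round(4))
a=cv2.imread("pics/scene0.png");b=cv2.imread("pics/side0.png")
cv2.imwrite("pics/cmp.png",np.vstack([np.hstack([a[130:300,200:460],p2[130:300,200:460,::-1]]),np.hstack([b[80:340,190:450],p[80:340,190:450,::-1]])]))
E
```

```text
9.4 [-0.808  0.192  1.623  0.     1.321  0.77 ] [ 0.5127 -0.3901  0.2847] [[1.0, -0.01, 0.0], [0.0, -0.0, -1.0]] [-0.4  0.8 -1.1] -0.0
Rerr 3.0812024933874235e-16
side -y 69 slope [0.0055 0.0035] meanz 0.0479
side +y 19 slope [-0.0067  0.0006] meanz 0.0428
scene -y 194 slope [ 0.0028 -0.0029] meanz 0.0484
scene +y 190 slope [-0.0007  0.001 ] meanz 0.0434
```

View pics/cmp.png

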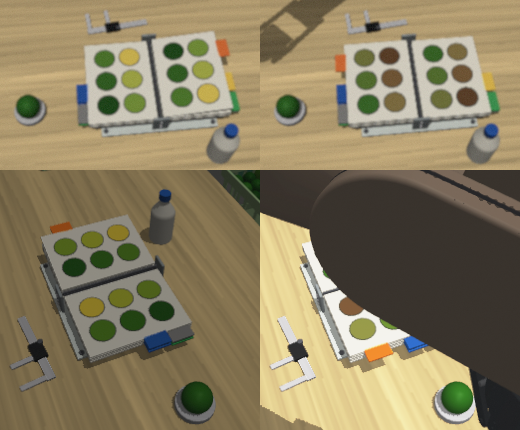

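In both views the leaf lies flat on the -y pile: slope is under 0.006 rad and its top is at 48 mm. The yellow-tab leaf is still flat at 43 mm. The lime, ring, bottle and calliper are where they were, and the arm is clear of everything.

```bash
python3 -c "
from plant import ctrl
print(ctrl.sign_off())"
```

```text
the job is handed in; nothing more can be done
None
```

I turned the orange-tab leaf over the spine, and it now lies flat on the -y pile. The closed fingertips pushed from under the tab through the whole arc, without pinching. I handed the job in at about 9.5 s.

- **Leaf:** I pressed it onto its stop; the reading was about 11 N. After I withdrew, the depth images put its top at 48 mm, with a slope under 0.006 rad in both views.
- **Next leaf:** The yellow-tab leaf stayed flat at 43 mm, also under 0.006 rad in the scene view. The side view agreed, but the arm hid most of that pile.
- **Other things:** The before and after pictures show the lime, sizing ring, bottle and calliper unmoved. The arm hid the bottle in the last side view, so for that one I relied on the scene view.
- **Disagreement:** The views differed by about 2–4 mm on where the tab was, so I used a value in between. The fingers also proved thinner than I had assumed, so I corrected for that before lifting.

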